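# Load the bearing greasing jig

### The arm

A 6-joint arm with a two-finger parallel gripper is mounted at the origin on the work surface. World frame = base frame: x ahead of the robot, y to its left, z up, the work surface at z = 0. Lengths are in mm, angles in rad, forces in N, time in s.
With the tool pointing down it reaches from about 400 to 825 mm from the base axis. Payload 7 kg.
Tool frame: the origin (TCP) lies at the very end of the fingers, on their centre line; the grasp point (between the pads) lies 19 mm behind it; z points along the fingers, y is the direction in which the jaws open and shut (so a half turn about z gives the same grasp; the last joint's range is limited). The gripper opens to 88 mm and grips with 3 to 60 N. Pads are 19 mm wide; open, the fingers measure 130 mm over their backs; the gripper's body (78 mm by 193 mm) begins 47 mm behind the grasp point.
Start: joints at [1.411, 0.359, 0.012, 0, -1.224, -0.288], TCP at [292.269, 608.419, 226.561] pointing down, gripper open.
Joint ranges: [-3.07, 3.07], [-1.43, 2.12], [-1.02, 1.25], [-3.03, 1.67], [-3.05, -0], [-3.03, 3.03]. Speed limits (rad/s): [2.39, 2.39, 3.01, 3.14, 3.14, 3.14].

### API

Orientations are given as a unit quaternion [x, y, z, w].
In Python, from plant import bot gives the robot as it stands. Calls block until the motion is done:
- bot.move_ptp(position, orientation): joint-space move of the TCP to a pose.
- bot.line_to(position, velocity=150, ori=None): straight line of the TCP; ori=None keeps the orientation; velocity is the mean speed in mm/s.
- bot.move_joints(angles): joint-space move.
- bot.move_gripper(opening, force=None): finger opening in mm; force is the grip in N (None keeps the last); returns when the fingers have stopped.
- bot.pause(seconds).
- bot.solve_ik(position, orientation): joint angles nearest the present ones, or None.
- bot.read_state(): the state.
- bot.camera(name): name is "scene" or "top" or "wrist"; returns the picture (420x560x3 uint8, red, green, blue); there is no depth.
- bot.get_calibration(name): a dict with "fx", "fy", "cx", "cy" (pixels), "view" (4x4, takes a point from world to camera coordinates); the wrist camera has in their place "T_tool_cam" (4x4, takes a point from camera to tool coordinates, whose origin is the TCP and whose axes are the flange's). Camera axes: x right, y up, looking along -z (the intrinsics and any distortion apply to the point x, -y, -z); pixel columns grow to the right and rows downward; lengths in mm; the calibration is good to about 2 mm. The wrist camera is an equidistant fisheye: a pixel r from the principal point sees the ray r / f radians off the axis. A picture is of the moment at which its call begins: read the wrist's pose just before it. get_calibration takes no time and is no camera call.
A pose or a line that the arm cannot do raises bot.Unreachable and nothing moves.
- bot.close_job(): hands the job in, once; it reports no verdict.
The state is a dict: "t": time; "joint_pos": joint angles; "qvel": joint speeds; "tau": joint torques, N m; "tcp_pos": TCP position; "eef_rot": TCP orientation; "contact_force": force on the tool from outside, world axes, zero at the start; "moment": the same for the moment, N m; "width": finger opening in mm.
Only numpy, scipy, OpenCV 4.12 (cv2) and the standard library are available. Lean on these libraries where they do the work, as an engineer would, in place of code of your own. Each camera call takes 0.05 s, during which the arm holds its last target.

### The job

Lift the grease canister off the greasing jig by its handle and stand it upright on the round mat beside it, then put every ball bearing lying on the bench into the jig's nests, one to a nest and fully home. Then lower the holed cover plate over the two locating pins until it lies flush on the jig and let go of it, push a retaining collar right down over each pin onto the cover, and only then throw the feed lever at the end of the jig all the way over to its other stop. Leave the spanner, the hammer and the bowl of bolts where they are.

Things in the scene. Friction and masses are not known exactly. Their poses are not given: they have to be found in the camera images.
- jig: grey metal block fixed to the bench, 140 mm (its x) by 220 mm (y). Origin: centre of its underside. Deck 18 mm high (|y| below 75 mm) with four round nests; at each y end a shoulder 35 mm wide, 25 mm high, with an upright steel pin of 12 mm diameter at x = 0, y = -92.5 and +92.5 mm, its top 50 mm above the bench, the last 8 mm tapered to 5 mm diameter. The feed lever stands at its +y end.
- nest0 (a point): nest 0 of the jig, at jig x = -36 mm, y = -36 mm: a round pocket of 43 mm diameter, 7 mm deep below the deck (floor 11 mm above the bench). The point is 6 mm above the pocket floor: where the middle of a seated bearing lies. Axes as the jig's.
- nest1 (a point): nest 1 of the jig, at jig x = -36 mm, y = +36 mm: a round pocket of 43 mm diameter, 7 mm deep below the deck (floor 11 mm above the bench). The point is 6 mm above the pocket floor: where the middle of a seated bearing lies. Axes as the jig's.
- nest2 (a point): nest 2 of the jig, at jig x = +36 mm, y = -36 mm: a round pocket of 43 mm diameter, 7 mm deep below the deck (floor 11 mm above the bench). The point is 6 mm above the pocket floor: where the middle of a seated bearing lies. Axes as the jig's.
- nest3 (a point): nest 3 of the jig, at jig x = +36 mm, y = +36 mm: a round pocket of 43 mm diameter, 7 mm deep below the deck (floor 11 mm above the bench). The point is 6 mm above the pocket floor: where the middle of a seated bearing lies. Axes as the jig's.
- seat (a point): centre of the plane of the two shoulder tops, 25 mm above the bench: where the origin of the flush cover lies. Axes as the jig's.
- bearing0: steel ball bearing, a disc of 40 mm diameter and 12 mm thick, 65 g, lying flat; all bearings are alike, and two to four are present (None if absent). Origin at its middle (6 mm above what it lies on), z its axis. Seated, it stands 5 mm proud of the deck and just below the cover.
- bearing1: steel ball bearing, a disc of 40 mm diameter and 12 mm thick, 65 g, lying flat; all bearings are alike, and two to four are present (None if absent). Origin at its middle (6 mm above what it lies on), z its axis. Seated, it stands 5 mm proud of the deck and just below the cover.
- bearing2: steel ball bearing, a disc of 40 mm diameter and 12 mm thick, 65 g, lying flat; all bearings are alike, and two to four are present (None if absent). Origin at its middle (6 mm above what it lies on), z its axis. Seated, it stands 5 mm proud of the deck and just below the cover.
- bearing3: steel ball bearing, a disc of 40 mm diameter and 12 mm thick, 65 g, lying flat; all bearings are alike, and two to four are present (None if absent). Origin at its middle (6 mm above what it lies on), z its axis. Seated, it stands 5 mm proud of the deck and just below the cover.
- pin0 (a point): on the axis of the locating pin at jig y = -92.5 mm, 41 mm above the bench (9 mm below the pin's top): where the middle of a collar lies when it rests on the flush cover. Axes as the jig's.
- pin1 (a point): on the axis of the locating pin at jig y = +92.5 mm, 41 mm above the bench (9 mm below the pin's top): where the middle of a collar lies when it rests on the flush cover. Axes as the jig's.
- collar0: steel retaining collar, a ring of 30 mm outer and 15 mm inner diameter, 16 mm high, 50 g, lying flat on the bench; the two are alike and fit either pin. Origin at its middle (8 mm above what it lies on), z its axis.
- collar1: steel retaining collar, a ring of 30 mm outer and 15 mm inner diameter, 16 mm high, 50 g, lying flat on the bench; the two are alike and fit either pin. Origin at its middle (8 mm above what it lies on), z its axis.
- cover: flat aluminium plate 140 (x) by 220 (y) by 8 mm, about 0.6 kg, on the bench. Origin: centre of its underside. Two through holes of 14.5 mm diameter at x = 0, y = -92.5 and +92.5 mm. Black D handle on top: bar 14 mm wide (x), 16 mm high, 90 mm long (y), its middle 50 mm above the origin, on legs at y = -39 and +39 mm. The ends are alike: it fits either way round.
- canister: squat steel grease canister, 104 mm diameter, 60 mm high, about 0.5 kg, at first standing on the middle of the jig's deck. Origin: centre of its underside. A fixed bail handle rises over it: a round bar of 12 mm diameter, 72 mm long along its y axis, its middle 104 mm above the origin.
- drip_mat: round grey plastic mat of 180 mm diameter, 5 mm thick, fixed on the bench. Origin: centre of its underside.
- feed_lever (a joint): feed lever angle: 0 leaning to the jig's -x side, 1.0 rad at the stop on the +x side; it stays where it is left and moves at about 1 to 2 N
- feed_lever_tip (a point): middle of the black ball (26 mm diameter) on the end of the feed lever, whose steel rod (10 mm diameter, 55 mm long) turns about an axis along the jig's y at jig x = 0, y = 150 mm, 22 mm above the bench; it stands on a grey block 70 by 50 mm, 25 mm high, with a 35 mm high hub
- spanner: combination spanner lying on the far side of the bench, to be left alone
- hammer: hammer lying on the far side of the bench, to be left alone
- bolt_bowl: dark steel bowl of bolts, 110 mm diameter, 45 mm high, to be left alone
Mind the look-alikes: they are no part of the job. Leave any blue or turquoise look-alike of the bearing1 alone. Leave any green look-alike of the collar1 alone.

How it is judged (in metres and radians):
On the way, in this order (a step that is already met when the one before it is completed fails the run):
1. the canister stands upright on the mat, let go (horizontal distance between canister and drip_mat below 0.042 m and z of canister in the frame of drip_mat between 0.002 and 0.009 m and angle between canister's own z axis and vertical below 0.1 rad and contact force between the fingers and canister below 0.2 N), for 0.3 s.
2. every bearing lies fully home in a nest (((horizontal distance between bearing0 and nest0 below 0.004 m and z of bearing0 in the frame of nest0 below 0.0025 m and angle between the z axis of bearing0 and the z axis of jig, either way round below 0.1 rad) or (horizontal distance between bearing0 and nest1 below 0.004 m and z of bearing0 in the frame of nest1 below 0.0025 m and angle between the z axis of bearing0 and the z axis of jig, either way round below 0.1 rad) or (horizontal distance between bearing0 and nest2 below 0.004 m and z of bearing0 in the frame of nest2 below 0.0025 m and angle between the z axis of bearing0 and the z axis of jig, either way round below 0.1 rad) or (horizontal distance between bearing0 and nest3 below 0.004 m and z of bearing0 in the frame of nest3 below 0.0025 m and angle between the z axis of bearing0 and the z axis of jig, either way round below 0.1 rad)) and ((horizontal distance between bearing1 and nest0 below 0.004 m and z of bearing1 in the frame of nest0 below 0.0025 m and angle between the z axis of bearing1 and the z axis of jig, either way round below 0.1 rad) or (horizontal distance between bearing1 and nest1 below 0.004 m and z of bearing1 in the frame of nest1 below 0.0025 m and angle between the z axis of bearing1 and the z axis of jig, either way round below 0.1 rad) or (horizontal distance between bearing1 and nest2 below 0.004 m and z of bearing1 in the frame of nest2 below 0.0025 m and angle between the z axis of bearing1 and the z axis of jig, either way round below 0.1 rad) or (horizontal distance between bearing1 and nest3 below 0.004 m and z of bearing1 in the frame of nest3 below 0.0025 m and angle between the z axis of bearing1 and the z axis of jig, either way round below 0.1 rad)) and ((horizontal distance between bearing2 and nest0 below 0.004 m and z of bearing2 in the frame of nest0 below 0.0025 m and angle between the z axis of bearing2 and the z axis of jig, either way round below 0.1 rad) or (horizontal distance between bearing2 and nest1 below 0.004 m and z of bearing2 in the frame of nest1 below 0.0025 m and angle between the z axis of bearing2 and the z axis of jig, either way round below 0.1 rad) or (horizontal distance between bearing2 and nest2 below 0.004 m and z of bearing2 in the frame of nest2 below 0.0025 m and angle between the z axis of bearing2 and the z axis of jig, either way round below 0.1 rad) or (horizontal distance between bearing2 and nest3 below 0.004 m and z of bearing2 in the frame of nest3 below 0.0025 m and angle between the z axis of bearing2 and the z axis of jig, either way round below 0.1 rad)) and ((horizontal distance between bearing3 and nest0 below 0.004 m and z of bearing3 in the frame of nest0 below 0.0025 m and angle between the z axis of bearing3 and the z axis of jig, either way round below 0.1 rad) or (horizontal distance between bearing3 and nest1 below 0.004 m and z of bearing3 in the frame of nest1 below 0.0025 m and angle between the z axis of bearing3 and the z axis of jig, either way round below 0.1 rad) or (horizontal distance between bearing3 and nest2 below 0.004 m and z of bearing3 in the frame of nest2 below 0.0025 m and angle between the z axis of bearing3 and the z axis of jig, either way round below 0.1 rad) or (horizontal distance between bearing3 and nest3 below 0.004 m and z of bearing3 in the frame of nest3 below 0.0025 m and angle between the z axis of bearing3 and the z axis of jig, either way round below 0.1 rad))), for 0.3 s.
3. the cover lies flush on the jig over both pins, let go (horizontal distance between cover and seat below 0.004 m and z of cover in the frame of seat between -0.003 and 0.0025 m and angle between the z axis of cover and the z axis of jig, either way round below 0.03 rad and angle between the y axis of cover and the y axis of jig, either way round below 0.06 rad and contact force between the fingers and cover below 0.2 N), for 0.3 s.
4. a collar rests home over each pin (((horizontal distance between collar0 and pin0 below 0.004 m and z of collar0 in the frame of pin0 below 0.003 m and angle between the z axis of collar0 and the z axis of jig, either way round below 0.1 rad) or (horizontal distance between collar0 and pin1 below 0.004 m and z of collar0 in the frame of pin1 below 0.003 m and angle between the z axis of collar0 and the z axis of jig, either way round below 0.1 rad)) and ((horizontal distance between collar1 and pin0 below 0.004 m and z of collar1 in the frame of pin0 below 0.003 m and angle between the z axis of collar1 and the z axis of jig, either way round below 0.1 rad) or (horizontal distance between collar1 and pin1 below 0.004 m and z of collar1 in the frame of pin1 below 0.003 m and angle between the z axis of collar1 and the z axis of jig, either way round below 0.1 rad))), for 0.3 s.
5. the feed lever is thrown over (value of joint feed_lever above 0.85 rad), for 0.2 s.
At the end, for the whole second after the job is handed in: Canister upright on the mat (42 mm of its centre); each bearing flat in a nest (4 mm of centre, 2.5 mm of depth); cover flush and level over both pins (2.5 mm of the shoulders); a collar home on each pin (3 mm); feed lever past 0.85 of 1.0 rad; nothing held (all of step 1 and all of step 2 and all of step 3 and all of step 4 and value of joint feed_lever above 0.85 rad); the robot touches nothing.
It fails at once if the spanner is pushed out of its place (more than 40 mm) (distance of spanner from where it was at the start of the episode above 0.04 m).
It fails at once if the hammer is pushed out of its place (more than 40 mm) (distance of hammer from where it was at the start of the episode above 0.04 m).
It fails at once if the bolt bowl is pushed out of its place (more than 40 mm) (distance of bolt_bowl from where it was at the start of the episode above 0.04 m).
Of bearing0, bearing1, bearing2, bearing3 only 2 to 4 are there at a start; the rules pass over those that are not, and their reading is None.
At some moment in a run one of bearing0, bearing1, bearing2, bearing3, cover, collar0, collar1 may be knocked a few centimetres aside while the robot is not near it.
Once in a run the grip may slacken for a moment while it holds something.
It also fails if it takes over 208 s, if anything falls off the work surface, if the arm or the gripper's body presses on something with over 40 N, if the wrist force passes 120 N, or if a joint passes its speed limit or range.

## Working session

There is one attempt and no reset: what is moved stays moved. The work goes in short steps, each a Python script; the robot and the scene stay as the last script left them, time stands still between calls to the robot, and variables do not carry over. Pictures are saved under pics/ and viewed, and the job is handed in when it is done.

```bash
ls -la; mkdir -p pics
python3 - <<'E'
from plant import bot
import cv2,numpy as np
np.set_printoptions(precision=4,suppress=True)
s=bot.read_state(); print(s)
for n in ["scene","top","wrist"]:
    im=bot.camera(n); cv2.imwrite(f"pics/a_{n}.png",im[:,:,::-1]); print(n,bot.get_calibration(n))
E
```

```text
total 12
drwxr-xr-x  3 agent agent 4096 Dec  7 01:29 .
drwxr-xr-x 23 root  root  4096 Dec  7 01:29 ..
drwxr-xr-x  2 agent agent 4096 Dec  7 01:29 pics
{'t': 0.0, 'joint_pos': array([ 1.4111,  0.3594,  0.0111, -0.0004, -1.2241, -0.2881]), 'qvel': array([ 0.0014,  0.0004, -0.0012, -0.0002,  0.0003, -0.0001]), 'tau': array([ -0.0001, -58.2729,  29.3045,   6.9971,   0.0068,  -0.0002]), 'tcp_pos': array([292.0691, 608.0003, 225.6349]), 'eef_rot': array([ 0.975 , -0.2221, -0.0001,  0.0008]), 'contact_force': array([ 0.0812, -0.7126,  0.3428]), 'moment': array([ 0.0437, -0.0732,  0.0373]), 'width': 87.69779971862314}
scene {'fx': 433.54446297158364, 'fy': 433.54446297158364, 'cx': 272.9561910354962, 'cy': 206.83446432489427, 'view': array([[   -0.4354,     0.9002,     0.0125,   253.1604],
       [   -0.7554,    -0.3728,     0.5389,   437.9448],
       [    0.4897,     0.2252,     0.8423, -1504.3458],
       [    0.    ,     0.    ,     0.    ,     1.    ]])}
top {'fx': 405.93516716802486, 'fy': 405.93516716802486, 'cx': 276.860438145106, 'cy': 213.2871469097774, 'view': array([[   0.0242,   -0.9997,    0.0059,  -31.0703],
       [   0.9966,    0.0246,    0.0792, -606.517 ],
       [  -0.0793,    0.004 ,    0.9968, -843.1732],
       [   0.    ,    0.    ,    0.    ,    1.    ]])}
wrist {'fx': 325.19226210127806, 'fy': 325.19226210127806, 'cx': 278.5152123655495, 'cy': 207.8071066433531, 'T_tool_cam': array([[   0.0005,    0.9588,    0.284 ,   77.4158],
       [   1.    ,   -0.0006,    0.0003,   -0.1183],
       [   0.0004,    0.284 ,   -0.9588, -157.0849],
       [   0.    ,    0.    ,    0.    ,    1.    ]])}
```

View pics/a_scene.png

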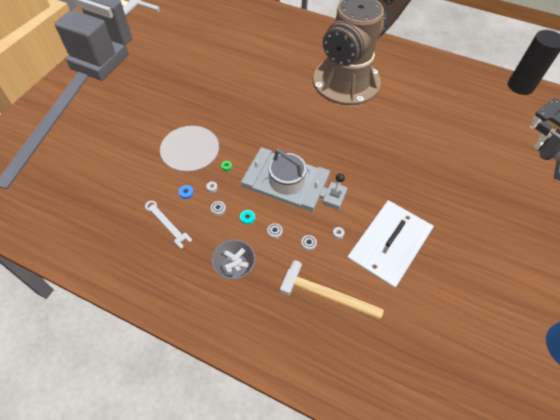

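View pics/a_top.png

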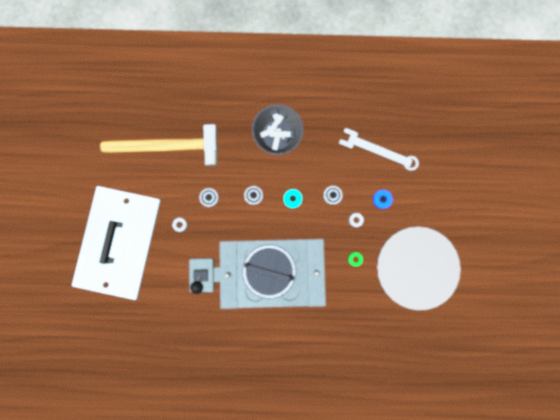

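View pics/a_wrist.png

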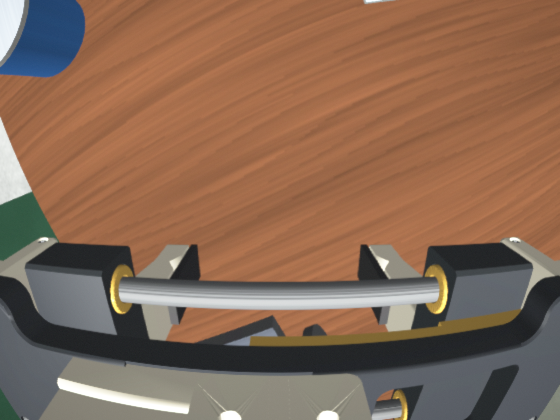

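The top view shows three grey bearings at (208,197), (253,195) and (333,195). The look-alikes beside them are turquoise (293,198) and blue (383,199). There are white collars at (179,225) and (356,220), with a green look-alike at (356,259). The canister is on the jig at (269,271), the mat is at (419,268), the cover at (116,243), and the lever ball at (196,287). Next I'll measure these.

```bash
cat > h.py <<'E'
from plant import bot
import cv2,numpy as np
from scipy.spatial.transform import Rotation as R
np.set_printoptions(precision=3,suppress=True)
def ray(name,uv,st=None):
    c=bot.get_calibration(name); x=(uv[0]-c['cx'])/c['fx']; y=(uv[1]-c['cy'])/c['fy']
    if name=='wrist':
        r=np.hypot(x,y); k=np.sin(r)/max(r,1e-9)
        d=np.array([x*k,-y*k,-np.cos(r)]); T=np.eye(4)
        T[:3,:3]=R.from_quat(st['eef_rot']).as_matrix(); T[:3,3]=st['tcp_pos']; M=T@c['T_tool_cam']
    else:
        d=np.array([x,-y,-1.]); M=np.linalg.inv(c['view'])
    return M[:3,3],M[:3,:3]@d
def hit(name,uv,z,st=None):
    o,d=ray(name,uv,st); return (o+d*(z-o[2])/d[2])[:2]
def proj(name,p,st=None):
    c=bot.get_calibration(name)
    if name=='wrist':
        T=np.eye(4);T[:3,:3]=R.from_quat(st['eef_rot']).as_matrix(); T[:3,3]=st['tcp_pos']; V=np.linalg.inv(T@c['T_tool_cam'])
    else: V=c['view']
    q=V[:3,:3]@np.asarray(p,float)+V[:3,3]; x,y,z=q[0],-q[1],-q[2]
    if name=='wrist':
        r=np.hypot(x,y); th=np.arctan2(r,z); return np.array([c['cx']+c['fx']*th*x/r,c['cy']+c['fy']*th*y/r])
    return np.array([c['cx']+c['fx']*x/z,c['cy']+c['fy']*y/z])
def snap(name,tag):
    st=bot.read_state(); im=bot.camera(name)[:,:,::-1].copy(); cv2.imwrite(f'pics/{tag}.png',im); return im,st
def down(yaw):  # tool y axis direction = world angle yaw+90 (mod 180): tool x at angle yaw
    return (R.from_euler('z',yaw)*R.from_quat([1,0,0,0])).as_quat()
def blobs(mask,amin=20):
    n,l,s,c=cv2.connectedComponentsWithStats(mask.astype(np.uint8)*255)
    return [(c[i],s[i][4],s[i][:4]) for i in range(1,n) if s[i][4]>=amin]
E
python3 - <<'E'
from h import *
im=cv2.imread('pics/a_top.png')
cv2.imwrite('pics/a_top_L.png',cv2.resize(im[170:320,60:330],None,fx=2.9,fy=2.9,interpolation=cv2.INTER_CUBIC))
cv2.imwrite('pics/a_top_R.png',cv2.resize(im[170:320,220:470],None,fx=3,fy=3,interpolation=cv2.INTER_CUBIC))
hsv=cv2.cvtColor(im,cv2.COLOR_BGR2HSV)
# non-wood mask: wood hue ~5-15, sat high
m=(hsv[...,1]<110)&(np.arange(420)[:,None]>60)
for c,a,b in blobs(m,40): print(c,a,b,hit('top',c,0), hsv[int(c[1]),int(c[0])])
m=(hsv[...,1]>120)&(hsv[...,0]>40)&(np.arange(420)[:,None]>60)
for c,a,b in blobs(m,40): print('col',c,a,b,hit('top',c,0), hsv[int(c[1]),int(c[0])])
E
```

```text
[277.162 129.174] 2134 [251 104  53  52] [797.395 -12.475] [100  19 237]
[175.961 144.664] 1499 [101 123 117  44] [756.46  211.558] [ 25  83 251]
[378.186 149.768] 1036 [338 127  82  45] [ 756.452 -238.538] [101  14 249]
[115.728 242.679] 7220 [ 71 185  90 116] [536.149 333.03 ] [ 96   5 255]
[253.066 194.862] 347 [243 185  21  21] [648.439  37.042] [108  18  72]
[332.647 194.638] 343 [323 185  21  20] [ 653.306 -138.395] [105  32  64]
[208.382 197.014] 348 [198 187  21  21] [641.221 135.194] [105  20  78]
[292.696 198.089] 79 [282 188  22  21] [643.458 -50.425] [90 18 69]
[383.205 198.603] 78 [372 188  22  22] [ 647.283 -250.102] [108  21  62]
[355.822 219.509] 214 [348 212  17  16] [ 599.585 -190.047] [ 10 140 155]
[179.207 224.413] 208 [171 217  17  16] [579.332 196.694] [ 11 152 138]
[418.482 267.952] 5724 [376 226  86  85] [ 497.242 -327.531] [105   6 236]
[263.559 273.589] 8368 [188 238 139  72] [477.061   9.33 ] [107  50 132]
col [292.308 198.202] 263 [283 189  19  19] [643.186 -49.575] [90 18 69]
col [382.19  199.015] 274 [373 190  19  19] [ 646.313 -247.863] [117  36  63]
col [355.115 259.012] 165 [348 252  15  15] [ 513.287 -189.26 ] [ 12 157 146]
```

```bash
echo ok
```

```text
ok
```

View crops.

View pics/a_top_L.png

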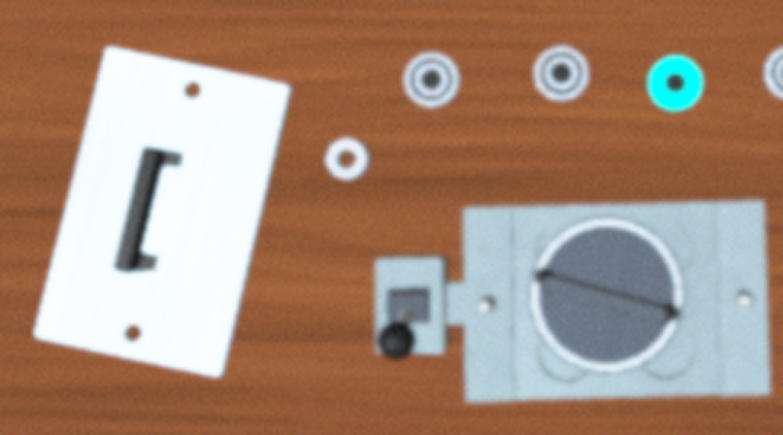

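View pics/a_top_R.png

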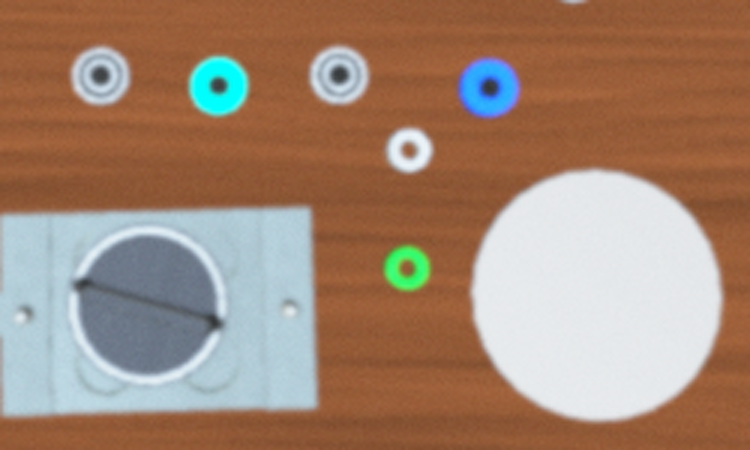

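Run:
```python
from h import *
def L(p): return np.array(p)/2.9+[60,170]
a=hit('top',L((541,273)),122);b=hit('top',L((675,312)),122); print('handle',a,b,(a+b)/2,np.linalg.norm(a-b),np.degrees(np.arctan2(*(a-b)[::-1])))
print('canister top',hit('top',L((606,294)),78))
for n,p,z in [('pin1',(486,304),50),('pin0',(744,298),50),('hA',(192,89),8),('hB',(132,333),8),('ball',(396,339),75),('col1',(346,159),16)]: print(n,hit('top',L(p),z))
h1=hit('top',L((152,150)),58);h2=hit('top',L((130,268)),58);print('coverhandle',(h1+h2)/2,np.degrees(np.arctan2(*(h1-h2)[::-1])))
for p in [(253.07,194.86),(332.65,194.64),(208.38,197.01)]: print('bearing',hit('top',p,12))
for p in [(355.8,219.5),(179.2,224.4)]: print('collar',hit('top',p,16))
print('mat',hit('top',(418.5,268),5))
for p,n in [((484,296),0)]:pass
im=cv2.imread('pics/a_scene.png')
cv2.imwrite('pics/a_scene_c.png',cv2.resize(im[120:260,150:350],None,fx=4,fy=4,interpolation=cv2.INTER_CUBIC))
q=down(np.radians(-106)); print(bot.solve_ik([478,0,200],q))
```

```text
handle [502.278  38.642] [479.354 -48.532] [490.816  -4.945] 90.13744591039567 75.26659003814987
canister top [487.03  -3.2 ]
pin1 [476.246  81.605]
pin0 [ 484.776 -100.456]
hA [627.801 312.227]
hB [445.724 346.726]
ball [452.963 139.381]
col1 [577.708 192.662]
coverhandle [537.345 324.945] -7.353539723228402
bearing [646.955  36.361]
bearing [ 651.75  -136.705]
bearing [639.841 133.201]
collar [ 598.5   -186.808]
collar [578.622 192.938]
mat [ 497.371 -325.799]
[ 0.413  0.051 -0.447  0.    -1.072 -0.692]
```

View pics/a_scene_c.png

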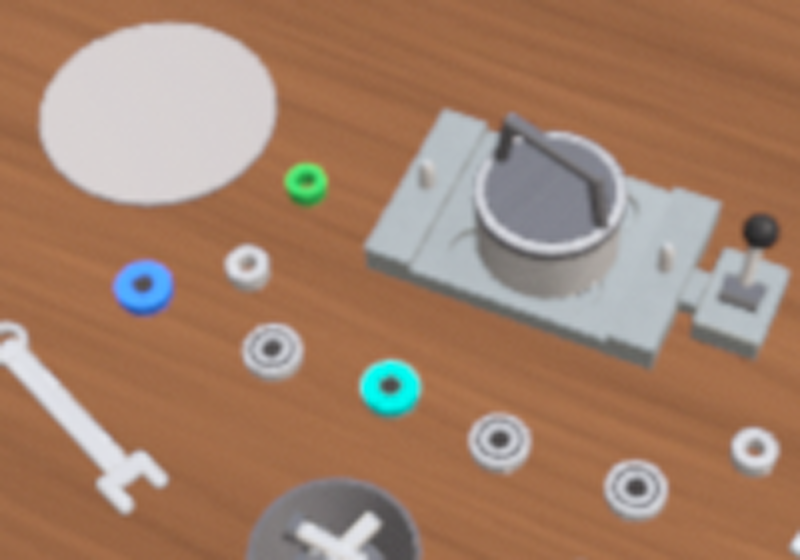

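Run:
```python
from h import *
q=down(np.radians(-104.7))
bot.move_ptp([489,-4,220],q)
im,st=snap('wrist','b_w'); print(st['t'],st['tcp_pos'])
print(proj('wrist',[489,-4,122],st),proj('wrist',[501,38,122],st),proj('wrist',[478,-49,122],st))
im,st=snap('top','b_t')
```

```text
2.4417 [489.312  -3.371 219.976]
[279.401 208.357] [278.171 256.817] [278.545 151.873]
```

View pics/b_w.png

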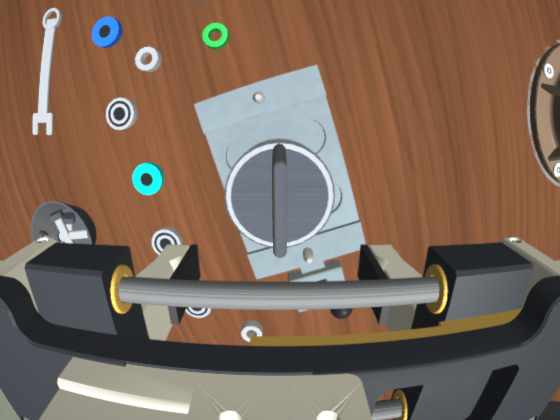

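Run:
```python
from h import *
st=bot.read_state(); p=hit('wrist',(279,200.5),122,st); print(p)
bot.line_to([p[0],p[1],103],150)
bot.move_gripper(2,50); st=bot.read_state(); print(st['width'],st['contact_force'],st['t'])
bot.line_to([p[0],p[1],165],120); st=bot.read_state(); print(st['width'],st['contact_force'],st['t'])
m=[497.4,-325.8]
bot.line_to([m[0],m[1],165],250); st=bot.read_state(); print(st['width'],st['contact_force'],st['t'])
snap('top','c_t'); snap('wrist','c_w')
```

```text
[487.525 -10.537]
10.61555106964457 [-1.558  0.739  0.903] 4.675
10.64089218696675 [-0.569 -0.398 -4.507] 5.3417
10.655820953971979 [-0.23  -0.181 -5.259] 6.75
```

View pics/c_t.png

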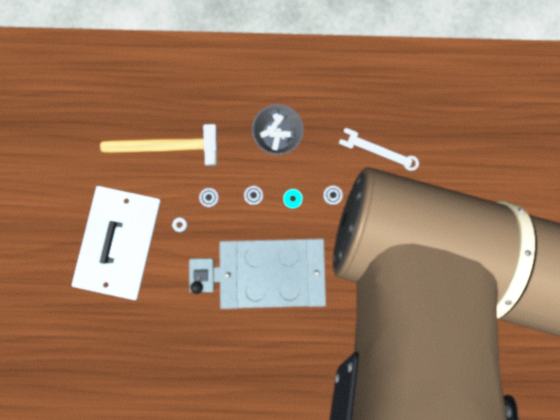

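View pics/c_w.png

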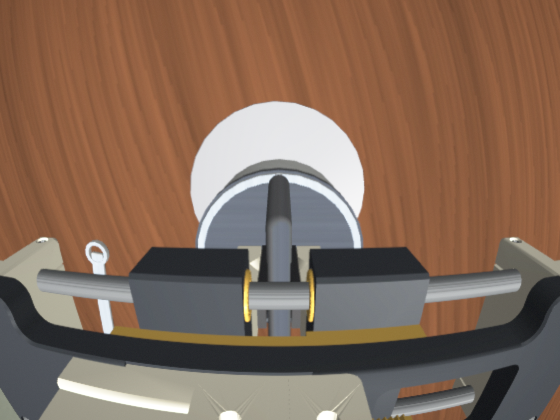

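Run:
```python
from h import *
st=bot.read_state(); print(hit('wrist',(277,187),5,st),hit('wrist',(277,102),5,st))
m=[497.4,-325.8]
bot.line_to([m[0],m[1],100],120)
for z in [94,92,91,90,89,88]:
    bot.line_to([m[0],m[1],z],40); st=bot.read_state(); print(z,st['contact_force'],st['width'])
    if st['contact_force'][2]>-2: break
```

```text
[ 498.594 -329.522] [ 477.33  -410.952]
94 [-0.126 -0.166 -4.4  ] 10.688566994042349
92 [-0.669  0.515 -5.094] 10.671702682051015
91 [-0.447  0.102 -4.981] 10.498559182518257
90 [ 0.245 -0.513 -3.048] 10.599196686769291
89 [-3.75  -2.213  4.701] 10.416580352882859
```

Run:
```python
from h import *
bot.move_gripper(50); 
st=bot.read_state(); print(st['contact_force'],st['width'],st['t'])
bot.line_to([497.4,-325.8,190],200)
q=down(np.radians(-87.3))
bot.move_ptp([651.7,-136.7,110],q)
im,st=snap('wrist','d_w'); print(st['t'],st['tcp_pos'],proj('wrist',[651.7,-136.7,12],st))
snap('top','d_t')
```

```text
[ 0.233 -0.739 -0.34 ] 49.655986073186085 9.6833
11.35 [ 651.247 -137.519  110.152] [278.584 210.272]
```

View pics/d_w.png

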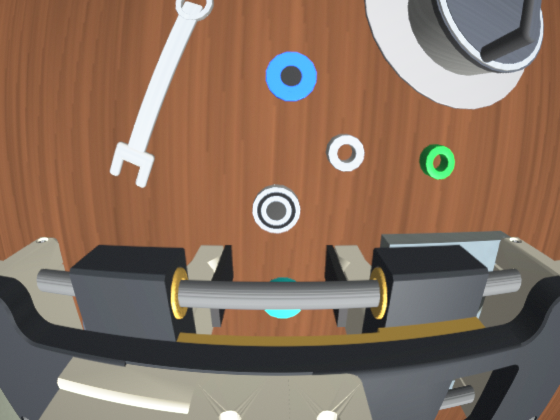

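View pics/d_t.png

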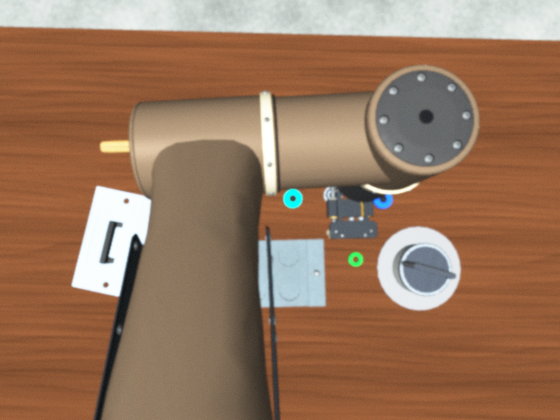

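```bash
cat >> h.py <<'E'
def ringpx(im,uv,r=32,colored=False):
    """centroid of filled outer contour of pale ring near uv in wrist image"""
    hsv=cv2.cvtColor(im,cv2.COLOR_BGR2HSV); m=((hsv[...,1]<90)).astype(np.uint8)*255
    cs,_=cv2.findContours(m,cv2.RETR_EXTERNAL,cv2.CHAIN_APPROX_NONE); best=None
    for c in cs:
        (x,y),rr=cv2.minEnclosingCircle(c); d=np.hypot(x-uv[0],y-uv[1])
        if 10<rr<r and d<60 and cv2.contourArea(c)>0.75*np.pi*rr*rr*0.9:
            e=cv2.fitEllipse(c)
            if best is None or d<best[0]: best=(d,e)
    return best and best[1]
def lg(tag=''):
    st=bot.read_state(); print(tag,'t%.2f'%st['t'],st['tcp_pos'],'F',st['contact_force'],'w%.2f'%st['width']); return st
E
python3 - <<'E'
from h import *
im=cv2.imread('pics/d_w.png'); st=bot.read_state()
e=ringpx(im,(279,208)); print(e)
p=hit('wrist',e[0],12,st); print(p)
bot.line_to([p[0],p[1],30],150); bot.line_to([p[0],p[1],4],60); lg('low')
bot.move_gripper(30,40); lg('grip')
bot.line_to([p[0],p[1],116],150); lg('up')
im,st=snap('wrist','e_w0')
# nest guess from top pins
c=np.array([480.5,-9.4]); yaw=np.radians(2.7); ex=np.array([np.cos(yaw),np.sin(yaw)]); ey=np.array([-ex[1],ex[0]])
n=c+36*ex-36*ey; print('nest2',n)
bot.line_to([n[0],n[1],116],200); lg()
im,st=snap('wrist','e_w'); print(proj('wrist',[*n,18],st))
snap('top','e_t')
E
```

```text
((275.9289245605469, 208.76345825195312), (47.89531707763672, 48.584964752197266), 0.980933666229248)
[ 654.099 -138.302]
low t12.72 [ 654.004 -138.282    3.659] F [-0.293  0.447  0.111] w49.79
grip t13.09 [ 654.319 -138.3      4.341] F [-0.321 -0.139  0.46 ] w38.57
up t13.99 [ 653.367 -138.203  114.957] F [ 0.514 -0.045 -1.166] w38.41
nest2 [518.156 -43.664]
 t15.02 [519.049 -43.801 116.051] F [-0.303  0.239 -1.388] w38.72
[280.356 209.586]
```

View pics/e_w.png

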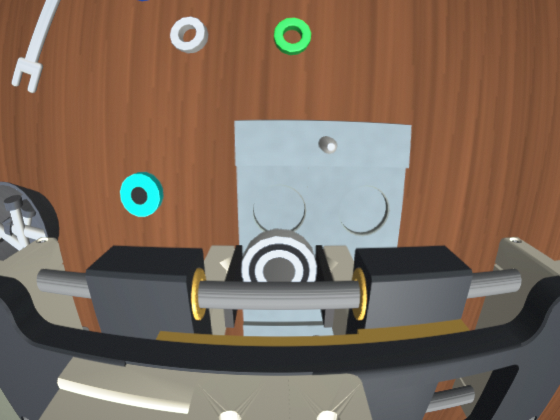

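View pics/e_w0.png

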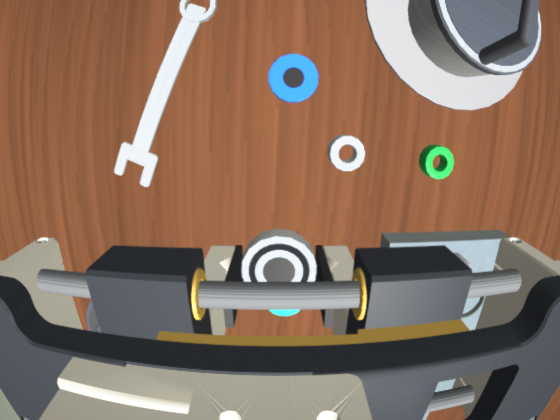

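Run:
```python
from h import *
im=cv2.imread('pics/e_w.png')
cv2.imwrite('pics/e_wz.png',cv2.resize(im[115:265,225:420],None,fx=4,fy=4,interpolation=cv2.INTER_CUBIC))
P=np.array([bot.read_state()['tcp_pos'] for _ in range(20)]); print(P.mean(0),P.std(0),bot.read_state()['t'])
```

```text
[518.994 -44.057 115.782] [0. 0. 0.] 15.1167
```

View pics/e_wz.png

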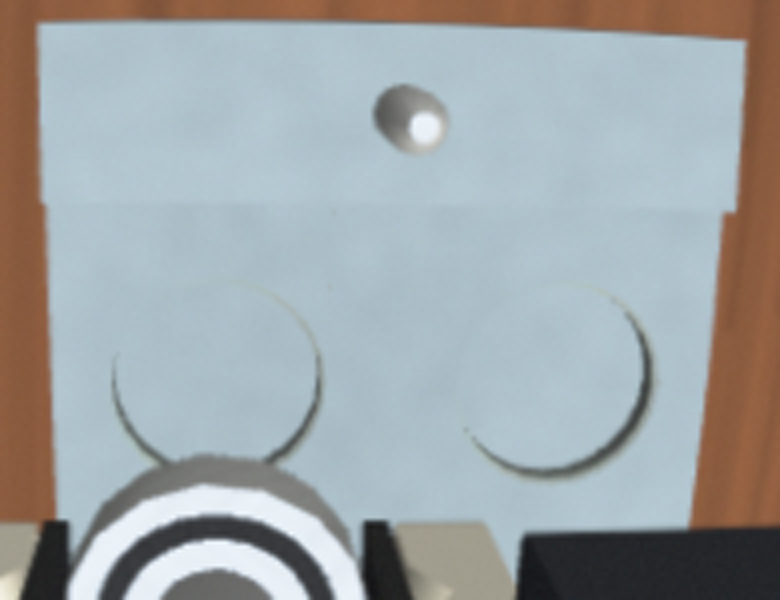

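```bash
cat >> h.py <<'E'
def cmd(p,yawdeg): return dict(tcp_pos=np.array(p,float),eef_rot=down(np.radians(yawdeg)))
E
python3 - <<'E'
from h import *
c=cmd([518.156,-43.664,116],-87.3)
n=hit('wrist',(279.1,209.5),18,c); print(n)
cb=cmd([651.7,-136.7,110],-87.3); b=hit('wrist',(275.93,208.76),12,cb); print(b)
off=b[1]+138.302; print(off)
t=np.array([n[0],n[1]-off])
bot.line_to([*t,40],120); bot.line_to([*t,24],60); lg()
for z in [21,19.5]:
    bot.line_to([*t,z],40); lg()
E
```

```text
[518.25 -43.55]
[ 654.417 -137.094]
1.2075820052933466
 t16.32 [517.983 -44.828  23.676] F [-0.083  0.535  0.236] w38.24
 t16.57 [518.199 -44.765  20.919] F [-0.55  -0.115 -0.445] w38.40
 t16.82 [518.213 -44.773  19.469] F [ 0.138 -0.327  0.016] w38.46
```

Run:
```python
from h import *
bot.move_gripper(50); lg()
bot.line_to([518.25,-43.55,116],200)
im,st=snap('wrist','f_w')
cv2.imwrite('pics/f_wz.png',cv2.resize(im[115:265,225:420],None,fx=4,fy=4,interpolation=cv2.INTER_CUBIC))
```

```text
t17.30 [518.301 -44.73   19.545] F [-0.23   0.587  0.55 ] w49.86
```

View pics/f_wz.png

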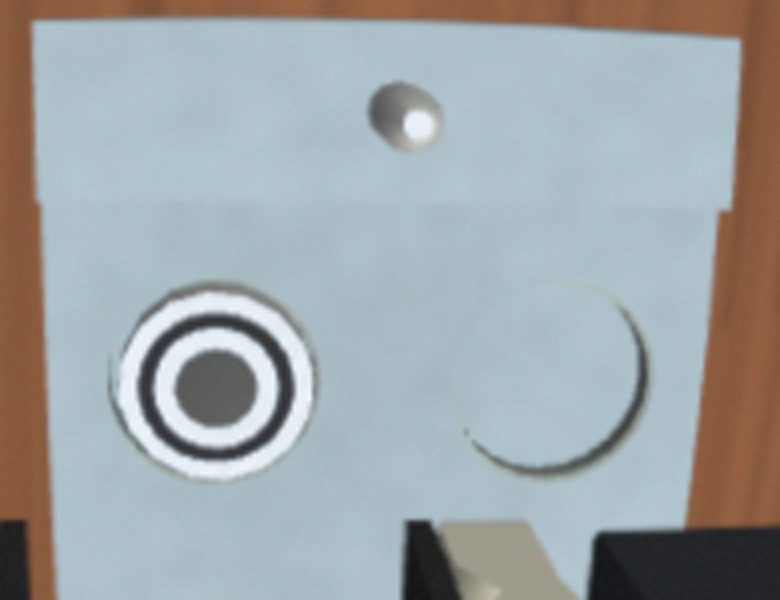

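Run:
```python
from h import *
for i in range(6):
    s=bot.read_state(); print(s['t'],s['tcp_pos'],s['eef_rot'][:2]); bot.pause(0.05)
```

```text
17.9833 [517.62  -43.612 115.463] [ 0.723 -0.69 ]
18.0333 [517.454 -43.693 115.069] [ 0.723 -0.69 ]
18.0833 [517.458 -43.714 114.953] [ 0.724 -0.69 ]
18.1333 [517.556 -43.721 114.953] [ 0.724 -0.69 ]
18.1833 [517.673 -43.709 115.021] [ 0.724 -0.69 ]
18.2333 [517.806 -43.67  115.152] [ 0.724 -0.69 ]
```

```bash
cat >> h.py <<'E'
def settle(T=0.3):
    bot.pause(T)
def pick_bearing(p0,tag,h=12,zt=4,grip=30,yaw=-87.3,F=40):
    q=down(np.radians(yaw))
    bot.move_ptp([*p0,h+98],q); settle(0.35)
    im,st=snap('wrist',tag); e=ringpx(im,proj('wrist',[*p0,h],st))
    print('ring',e); 
    if e is None: return None
    p=hit('wrist',e[0],h,st); print('at',p,'tcp',st['tcp_pos'],'t',st['t'])
    bot.line_to([*p,30],150); bot.line_to([*p,zt],60); settle(0.15); s=lg('low')
    off=p-s['tcp_pos'][:2]
    bot.move_gripper(grip,F); lg('grip')
    print('off',off)
    return p,off
E
python3 - <<'E'
from h import *
r=pick_bearing(np.array([648,36.4]),'g_w')
if r:
    p,off=r; np.save('off.npy',off)
    s=bot.read_state(); bot.line_to([p[0],p[1],116],150); lg('up')
    c=np.array([519.1,-43.7]); yaw=np.radians(2.7); ex=np.array([np.cos(yaw),np.sin(yaw)]); ey=np.array([-ex[1],ex[0]])
    n=c+72*ey; print('nest3 guess',n)
    bot.line_to([*n,116],200); settle(0.4)
    im,st=snap('wrist','g_w2'); print(st['tcp_pos'],proj('wrist',[*n,18],st))
    cv2.imwrite('pics/g_wz.png',cv2.resize(im[65:265,205:420],None,fx=3.5,fy=3.0,interpolation=cv2.INTER_CUBIC))
    snap('top','g_t')
E
```

```text
ring ((277.3656005859375, 208.20596313476562), (47.96327209472656, 48.49770736694336), 1.6567721366882324)
at [649.451  35.318] tcp [647.82   36.043 110.584] t 19.2917
low t20.76 [649.739  35.375   4.292] F [0.368 0.302 0.129] w50.06
grip t21.13 [649.57   35.367   4.274] F [-1.613 -0.272  1.848] w38.41
off [-0.288 -0.057]
up t22.03 [648.705  35.199 114.93 ] F [ 0.142 -0.064 -1.698] w38.48
nest3 guess [515.708  28.22 ]
[515.92   28.159 115.732] [279.424 209.572]
```

View pics/g_w2.png

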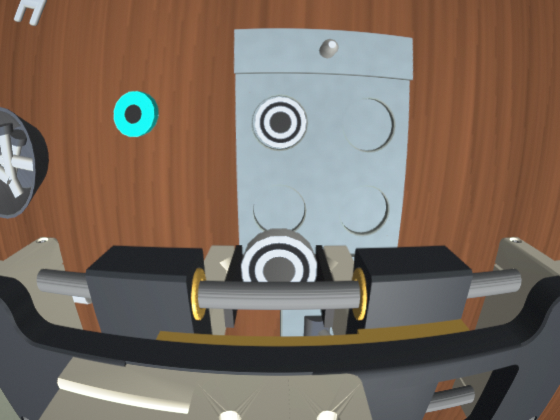

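View pics/g_w.png

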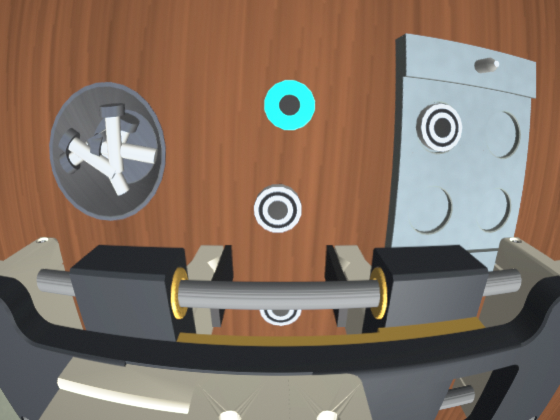

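View pics/g_wz.png

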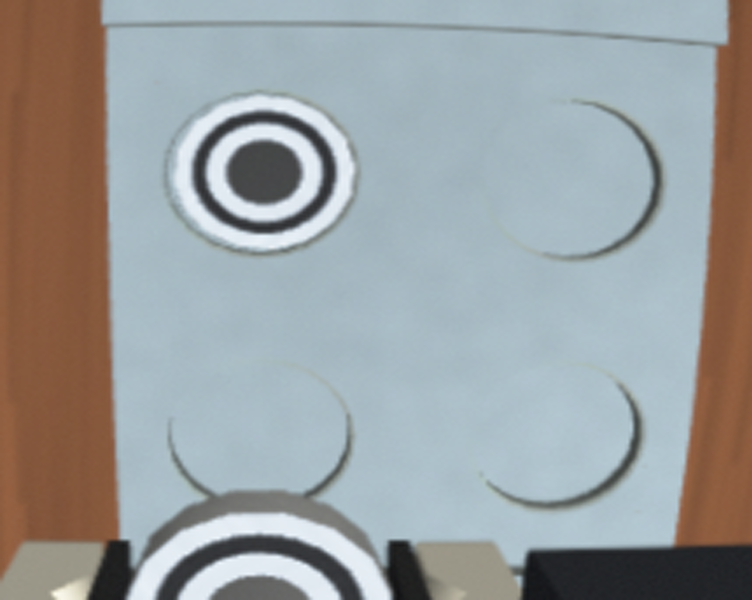

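```bash
cat >> h.py <<'E'
def place_bearing(t,off,tag):
    t=np.array(t)-off*[0,1]   # jaws centre along x
    bot.line_to([*t,40],120); bot.line_to([*t,24],60); bot.line_to([*t,19.5],30); settle(0.1); lg('placed')
    bot.move_gripper(50); bot.line_to([*t,116],200); settle(0.3)
    im,st=snap('wrist',tag); cv2.imwrite(f'pics/{tag}z.png',cv2.resize(im[65:265,205:420],None,fx=3.5,fy=3.0,interpolation=cv2.INTER_CUBIC)); print('t',st['t'],st['tcp_pos'])
E
python3 - <<'E'
from h import *
st=dict(tcp_pos=np.array([515.92,28.159,115.732]),eef_rot=down(np.radians(-87.3)))
n=hit('wrist',(279.1,209.5),18,st); print(n)
place_bearing(n,np.load('off.npy'),'h_w')
E
```

```text
[516.018  28.192]
placed t24.95 [516.053  28.272  19.553] F [ 0.239 -0.738 -1.102] w38.62
t 26.3667 [515.595  28.053 115.137]
```

View pics/h_wz.png

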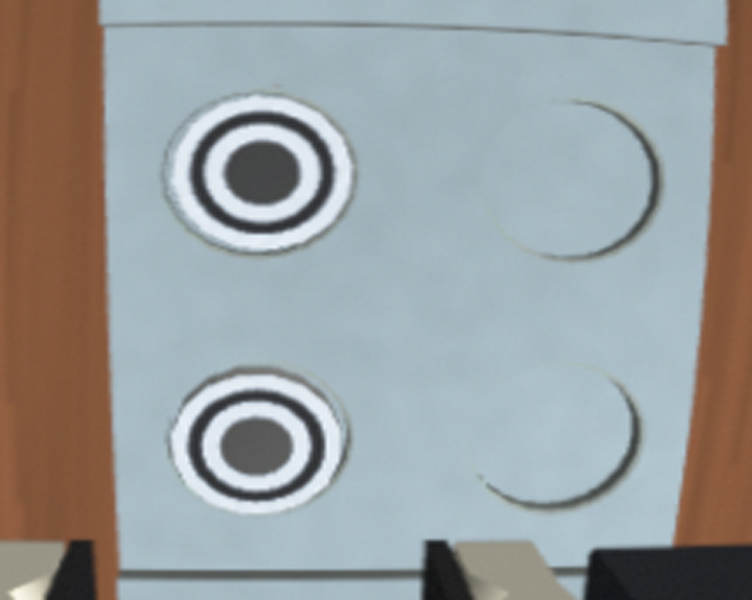

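Run:
```python
from h import *
st=dict(tcp_pos=np.array([515.595,28.053,115.137]),eef_rot=down(np.radians(-87.3)))
im=cv2.imread('pics/h_w.png'); es=[]
g=cv2.cvtColor(im,cv2.COLOR_BGR2GRAY); m=(g>195).astype(np.uint8)*255
cs,_=cv2.findContours(m,cv2.RETR_EXTERNAL,cv2.CHAIN_APPROX_NONE)
for c in cs:
    a=cv2.contourArea(c)
    if 1000<a<4000:
        e=cv2.fitEllipse(c); print(e,hit('wrist',e[0],23,st)); es.append(hit('wrist',e[0],23,st))
n1=hit('wrist',(361.7,208.7),18,st); print('nest1',n1, hit('wrist',(279.1-0.6,209.5),18,st))
# pins from all: left pin top
print(hit('wrist',(330,46),50,st))
```

```text
((116.51246643066406, 396.0935974121094), (10.648706436157227, 183.46026611328125), 101.65495300292969) [711.19  285.625]
((277.7856750488281, 212.8043212890625), (45.3780632019043, 47.132171630859375), 83.81329345703125) [516.704  29.216]
((279.28338623046875, 122.20549011230469), (49.8535270690918, 50.054901123046875), 96.12529754638672) [518.957 -42.611]
nest1 [446.888  23.953] [516.193  27.93 ]
[487.374 -98.55 ]
```

Run:
```python
from h import *
r=pick_bearing(np.array([641.5,132.5]),'i_w')
if r:
    p,off=r; np.save('off.npy',off)
    bot.line_to([p[0],p[1],116],150); lg('up')
    n=np.array([444.2,24.9])
    bot.line_to([*n,116],200); settle(0.4)
    im,st=snap('wrist','i_w2'); print(list(st['tcp_pos']),proj('wrist',[*n,18],st))
    cv2.imwrite('pics/i_wz.png',cv2.resize(im[115:265,185:380],None,fx=4,fy=4,interpolation=cv2.INTER_CUBIC))
    snap('top','i_t')
```

```text
ring ((278.02459716796875, 209.4518280029297), (47.842464447021484, 48.43918991088867), 179.57460021972656)
at [642.379 132.48 ] tcp [641.346 132.159 110.567] t 27.4583
low t28.93 [642.615 132.578   4.273] F [-0.842 -0.668  0.144] w50.27
grip t29.30 [642.492 132.573   4.277] F [-1.952  0.141  3.022] w38.40
off [-0.237 -0.098]
up t30.20 [641.661 132.244 114.933] F [ 0.375 -0.064 -1.468] w38.61
[np.float64(444.29892397502704), np.float64(24.993271737997603), np.float64(115.85040475490797)] [279.313 209.334]
```

View pics/i_wz.png

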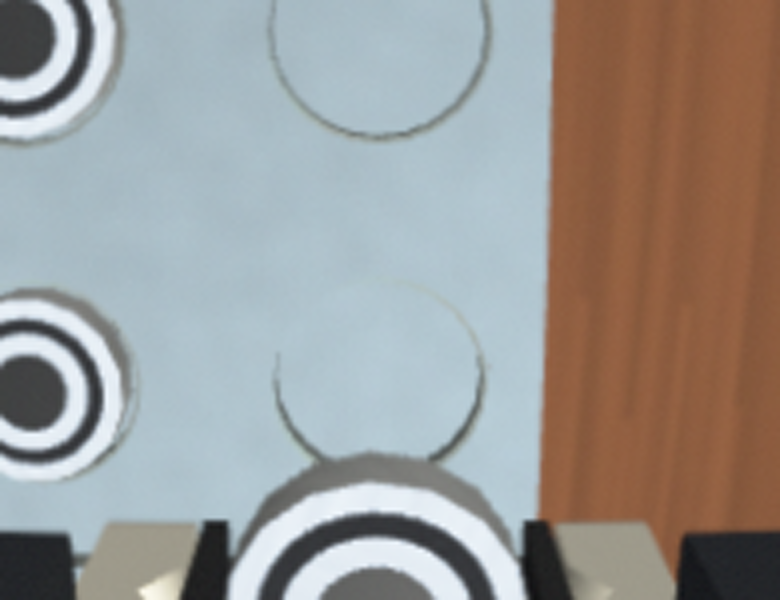

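View pics/i_w2.png

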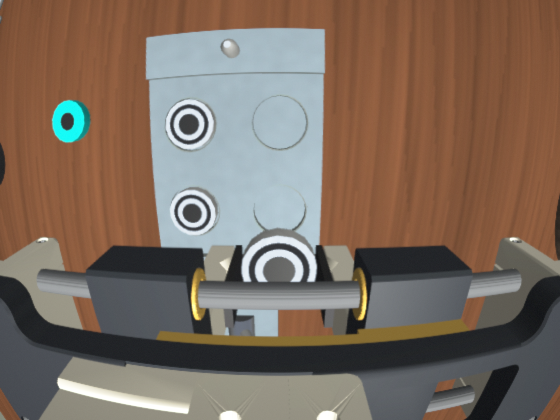

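View pics/i_w.png

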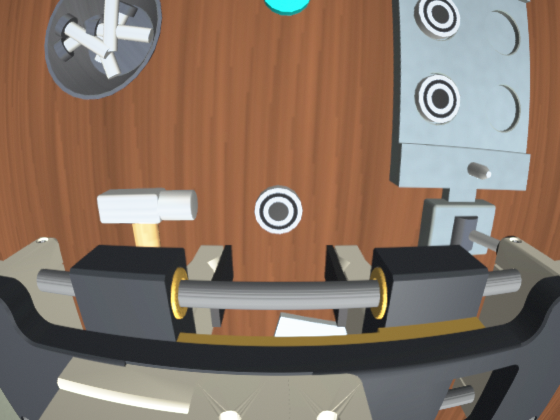

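```bash
sed -i 's/bot.move_gripper(50); bot.line_to(\[\*t,116\]/bot.move_gripper(47); bot.line_to([*t,116]/' h.py
python3 - <<'E'
from h import *
st=dict(tcp_pos=np.array([444.3,24.99,115.85]),eef_rot=down(np.radians(-87.3)))
n=hit('wrist',(280.1,209.7),18,st); print(n)
place_bearing(n,np.load('off.npy'),'j_w')
cv2.imwrite('pics/j_wz.png',cv2.imread('pics/j_w.png')[10:270])
E
```

```text
[443.57  25.19]
placed t33.58 [443.611  25.318  19.551] F [ 0.685  0.641 -0.277] w38.50
t 34.95 [443.164  25.09  115.247]
```

View pics/j_wz.png

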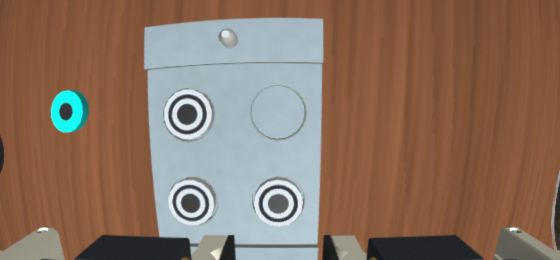

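View pics/i_t.png

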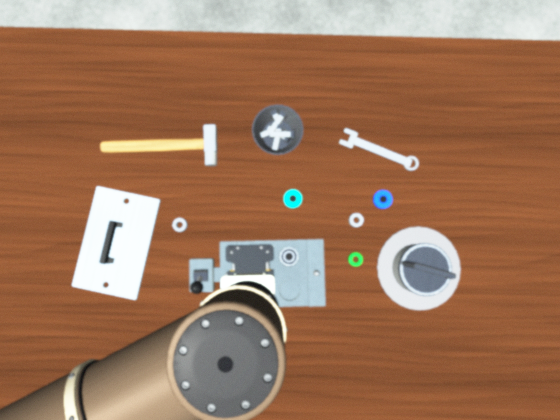

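Run:
```python
from h import *
for f in ['h_w','j_w']:
    g=cv2.cvtColor(cv2.imread(f'pics/{f}.png'),cv2.COLOR_BGR2GRAY)
    for c in cv2.findContours((g>195).astype(np.uint8)*255,cv2.RETR_EXTERNAL,cv2.CHAIN_APPROX_NONE)[0]:
        if 1000<cv2.contourArea(c)<4000: print(f,cv2.fitEllipse(c))
q=down(np.radians(-87.4))
for k,p in [('k1',(477.1,83.2)),('k0',(485.5,-101.6))]:
    bot.line_to([*p,148],200,ori=q); settle(0.4)
    im,st=snap('wrist',k); print(k,list(st['tcp_pos']),list(st['eef_rot']),proj('wrist',[*p,50],st),proj('wrist',[*p,25],st))
    cv2.imwrite(f'pics/{k}z.png',cv2.resize(im[170:250,230:330],None,fx=6,fy=6,interpolation=cv2.INTER_CUBIC))
```

```text
h_w ((116.51246643066406, 396.0935974121094), (10.648706436157227, 183.46026611328125), 101.65495300292969)
h_w ((277.7856750488281, 212.8043212890625), (45.3780632019043, 47.132171630859375), 83.81329345703125)
h_w ((279.28338623046875, 122.20549011230469), (49.8535270690918, 50.054901123046875), 96.12529754638672)
j_w ((118.55412292480469, 396.44488525390625), (10.87570858001709, 183.65365600585938), 101.52816772460938)
j_w ((284.7194519042969, 219.45962524414062), (45.93971252441406, 70.94414520263672), 132.42800903320312)
j_w ((190.38876342773438, 212.51715087890625), (42.99502944946289, 46.22810745239258), 133.69708251953125)
j_w ((187.3288116455078, 123.92646789550781), (46.451271057128906, 48.43867492675781), 2.7426414489746094)
k1 [np.float64(476.9218801732151), np.float64(82.85680724134093), np.float64(147.94408632950652)] [np.float64(0.7228367069072261), np.float64(-0.6910188758298635), np.float64(-1.6768897096288703e-05), np.float64(9.00730397992847e-05)] [278.966 209.793] [278.936 201.67 ]
k0 [np.float64(485.54470085117225), np.float64(-101.22621036599267), np.float64(148.03486055328344)] [np.float64(0.7231989912993682), np.float64(-0.6906397169059757), np.float64(1.2983788905485993e-05), np.float64(-1.571722311232703e-05)] [279.301 208.925] [279.249 200.868]
```

View pics/k1z.png

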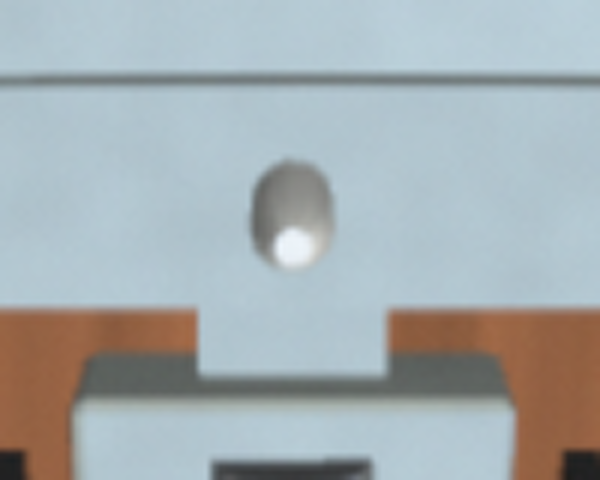

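View pics/k0z.png

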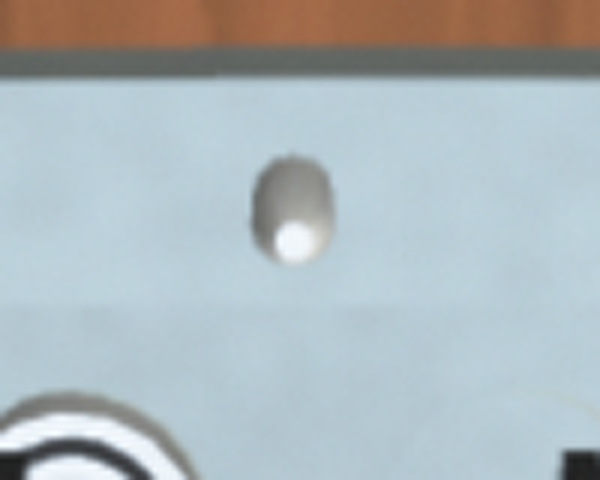

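View pics/k1.png

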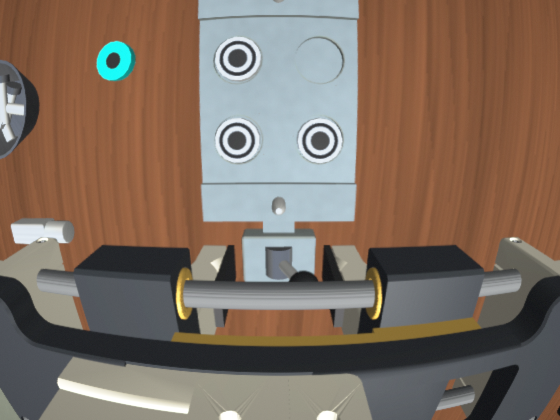

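Run:
```python
from h import *
for k,px,z in [('k1',(278.8,211.0),50),('k0',(279,210.2),50)]:
    st={'k1':dict(tcp_pos=np.array([476.92,82.857,147.944]),eef_rot=np.array([0.72284,-.69102,0,0])),'k0':dict(tcp_pos=np.array([485.545,-101.226,148.035]),eef_rot=np.array([0.7232,-.69064,0,0]))}[k]
    print(k,hit('wrist',px,z,st))
q=down(np.radians(-10.7))
bot.line_to([485.5,-101.6,200],200)
bot.move_gripper(70)
for k,p in [('lA',(630.3,311.2)),('lB',(448.2,345.7))]:
    if k=='lA': bot.move_ptp([*p,106],q)
    else: bot.line_to([*p,106],250)
    settle(0.4)
    im,st=snap('wrist',k); print(k,list(st['tcp_pos']),list(st['eef_rot']),proj('wrist',[*p,8],st),st['t'])
    cv2.imwrite(f'pics/{k}z.png',cv2.resize(im[170:250,230:330],None,fx=6,fy=6,interpolation=cv2.INTER_CUBIC))
```

```text
k1 [477.201  84.25 ]
k0 [ 485.692 -100.498]
lA [np.float64(630.4517751333137), np.float64(310.89405956980346), np.float64(106.29686738457819)] [np.float64(0.9956158808183656), np.float64(-0.09353592842970186), np.float64(0.0001363464371572772), np.float64(-0.00017136135118858903)] [278.258 210.177] 40.5917
lB [np.float64(448.6064216134624), np.float64(345.4077387807675), np.float64(105.7302196108325)] [np.float64(0.9956069690412274), np.float64(-0.09363077635082828), np.float64(-8.442024349713345e-05), np.float64(0.00018381976055833606)] [278.243 210.625] 41.9333
```

View pics/lAz.png

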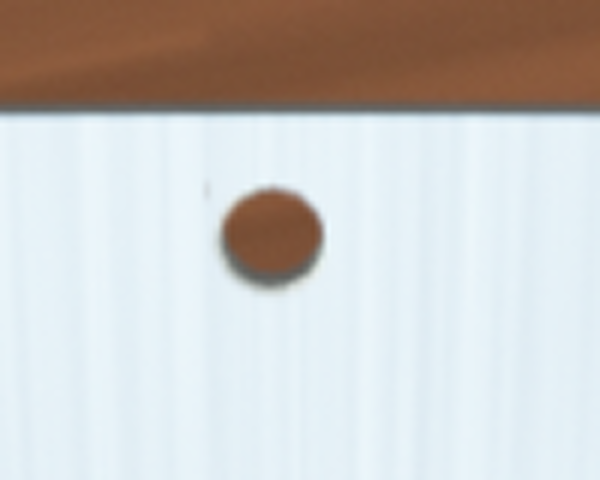

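View pics/lBz.png

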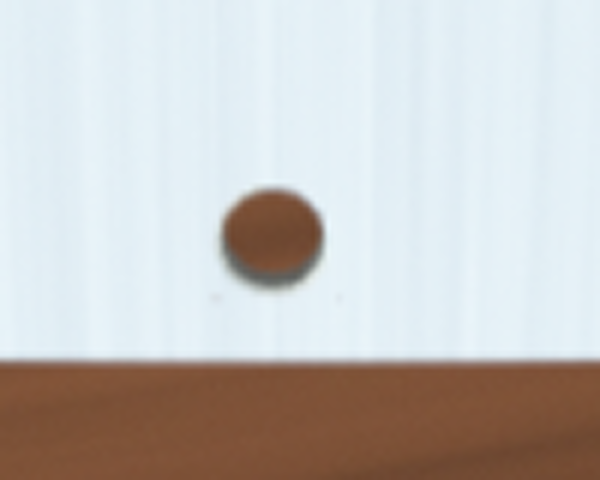

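View pics/lB.png

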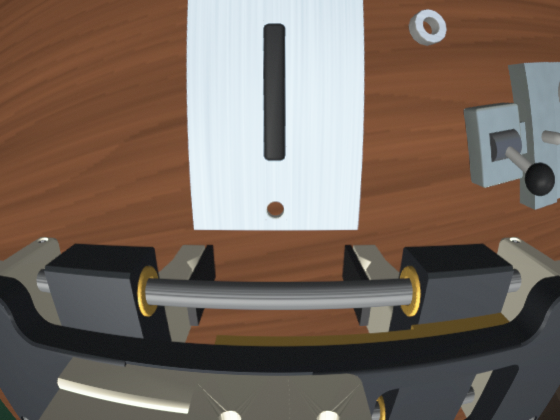

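Run:
```python
from h import *
sA=dict(tcp_pos=np.array([630.452,310.894,106.297]),eef_rot=np.array([0.99561588,-0.09353593,0,0]))
sB=dict(tcp_pos=np.array([448.606,345.408,105.73]),eef_rot=np.array([0.99560697,-0.09363078,0,0]))
A=hit('wrist',(275.4,209.7),8,sA);B=hit('wrist',(275.5,209.8),8,sB)
c=(A+B)/2; yaw=np.degrees(np.arctan2(*(A-B)[::-1])); print(A,B,c,np.linalg.norm(A-B),yaw)
q=down(np.radians(yaw))
bot.line_to([*c,120],250,ori=q); bot.line_to([*c,45],150); bot.line_to([*c,31],60); settle(0.3); s=lg('low')
tx=np.array([np.cos(np.radians(yaw)),np.sin(np.radians(yaw))])
offx=float((c-s['tcp_pos'][:2])@tx); print('offx',offx)
bot.move_gripper(5,60); lg('grip')
bot.line_to([*c,36],40); settle(0.2); lg('lift5')
bot.line_to([*c,140],150); settle(0.3); lg('lift')
im,st=snap('wrist','m_w'); print(list(st['tcp_pos']))
np.save('cov.npy',[*c,yaw,offx])
```

```text
[631.108 313.398] [449.331 347.81 ] [540.22  330.604] 185.00586725008736 -10.719696823387547
low t43.84 [540.354 330.692  31.225] F [-0.291 -0.565 -0.094] w70.23
offx -0.11582131705131321
grip t44.77 [540.261 330.742  31.008] F [-0.073  0.446 -0.019] w13.53
lift5 t45.25 [540.005 330.411  35.707] F [ 0.772  0.117 -5.27 ] w13.34
lift t46.39 [540.003 330.374 139.144] F [-0.009 -0.841 -5.369] w13.58
[np.float64(540.0029401178962), np.float64(330.3743149427967), np.float64(139.1436899352199)]
```

View pics/m_w.png

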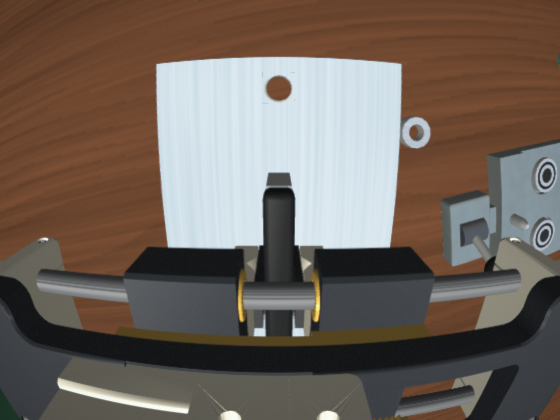

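Run:
```python
from h import *
q=down(np.radians(-87.37)); c=[481.45,-8.12]
bot.line_to([*c,140],200,ori=q); settle(0.4); s=lg('over')
im,st=snap('wrist','n_w')
bot.line_to([*c,95],150); settle(0.3); s=lg('95')
d=np.array(c)-s['tcp_pos'][:2]; print('err',d)
for z in [86,83,80,78,76]:
    bot.line_to([*c,z],40); settle(0.1); s=lg(str(z))
    if np.linalg.norm(s['contact_force'][:2])>8 or s['contact_force'][2]>4: break
im,st=snap('wrist','n_w2')
```

```text
over t48.71 [481.481  -7.966 139.944] F [-0.593  0.36  -5.13 ] w13.72
95 t49.51 [481.939  -7.943  95.783] F [ 0.714 -0.629 -5.446] w13.63
err [-0.489 -0.177]
86 t49.98 [481.476  -8.129  85.926] F [ 0.139 -0.571 -5.486] w13.35
83 t50.33 [481.434  -8.137  82.967] F [-0.316  0.264 -5.246] w13.67
80 t50.68 [481.433  -8.133  79.98 ] F [-0.499 -0.205 -4.402] w13.62
78 t51.03 [481.446  -8.119  77.987] F [ 0.646  0.539 -4.681] w13.29
76 t51.38 [481.452  -8.133  75.968] F [-0.28   0.305 -4.641] w13.34
```

View pics/n_w2.png

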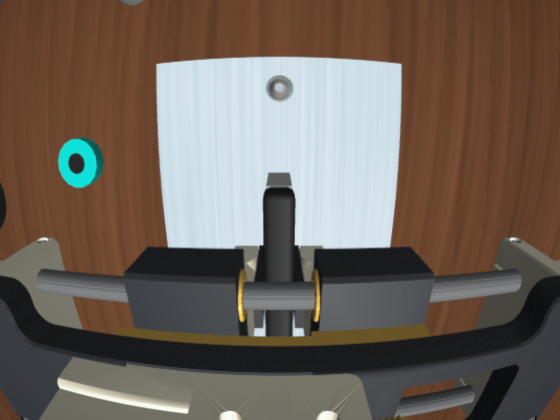

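The pin shows through the forward hole at (279,88), centred, so I'll keep lowering.

Run:
```python
from h import *
c=[481.45,-8.12]
for z in [73,70,67,64,61,59,58,57,56,55.3,54.6]:
    bot.line_to([*c,z],40); settle(0.05); s=lg(str(z))
    if np.linalg.norm(s['contact_force'][:2])>10 or s['contact_force'][2]>6: break
```

```text
73 t51.73 [481.362  -8.165  72.865] F [ 0.394  0.33  -5.473] w13.52
70 t52.03 [481.361  -8.137  69.878] F [ 0.731 -0.371 -5.485] w13.32
67 t52.33 [481.369  -8.158  66.887] F [ 0.805 -0.257 -5.2  ] w13.49
64 t52.63 [481.344  -8.173  63.875] F [ 0.422  0.638 -4.605] w13.40
61 t52.93 [481.353  -8.16   60.879] F [ 0.848  0.145 -4.978] w13.57
59 t53.23 [481.389  -8.137  58.957] F [-0.528  0.015 -5.386] w13.94
58 t53.53 [481.446  -8.118  57.989] F [ 0.609  0.223 -4.013] w13.32
57 t53.83 [481.41   -8.132  56.955] F [ 0.762 -0.399 -4.314] w13.43
56 t54.13 [481.414  -8.118  55.96 ] F [-0.062 -0.504 -3.967] w13.75
55.3 t54.43 [481.447  -8.118  55.924] F [-2.881  1.565  5.814] w13.73
54.6 t54.73 [481.437  -8.125  55.887] F [-7.634  1.05  14.685] w13.43
```

Run:
```python
from h import *
c=[481.45,-8.12]
bot.line_to([*c,56],40); bot.move_gripper(50); lg('rel')
bot.line_to([*c,130],150); settle(0.3)
im,st=snap('wrist','o_w'); print(list(st['tcp_pos']))
r=pick_bearing(np.array([581,192.]),'o_w2',h=16,zt=3.5,grip=20,yaw=-87.37)
snap('top','o_t')
if r: np.save('off.npy',r[1]); np.save('p.npy',r[0])
```

```text
rel t55.79 [481.463  -8.121  56.   ] F [-0.439 -0.145  0.571] w50.06
[np.float64(481.0622721370669), np.float64(-8.252171288281824), np.float64(129.2248239429781)]
ring ((278.9682922363281, 210.05181884765625), (35.419925689697266, 37.810970306396484), 179.3491668701172)
at [581.325 192.165] tcp [581.093 191.386 114.484] t 58.0333
low t59.53 [581.587 192.335   3.796] F [-0.627  0.134  0.205] w49.87
grip t60.03 [581.407 192.218   3.652] F [-0.143  0.729  2.511] w28.71
off [-0.262 -0.17 ]
```

View pics/o_w.png

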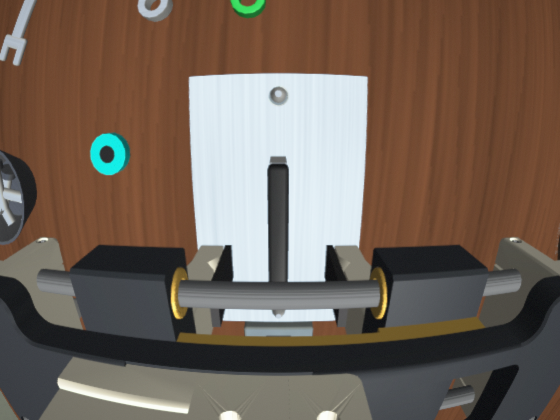

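View pics/o_w2.png

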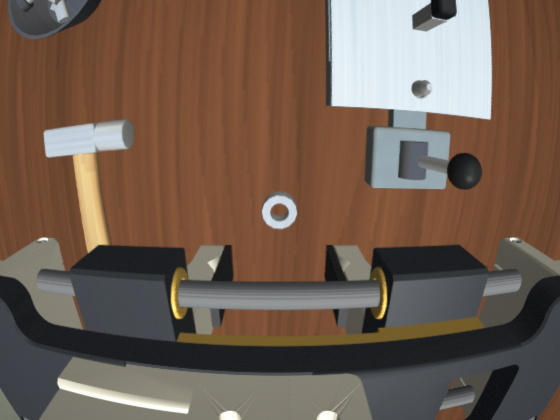

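View pics/o_t.png

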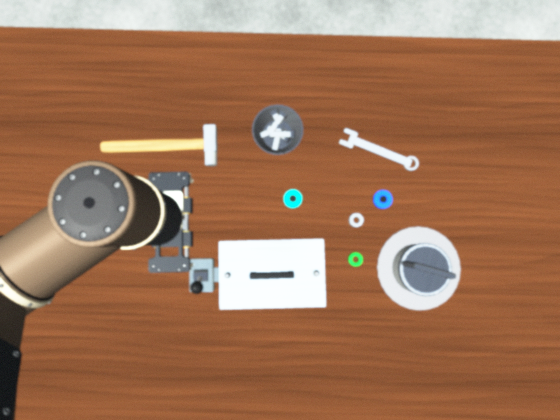

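Run:
```python
from h import *
im=cv2.imread('pics/o_w2.png'); g=cv2.cvtColor(im,cv2.COLOR_BGR2GRAY)
for th in (170,190,205,220):
    cs,hh=cv2.findContours((g>th).astype(np.uint8)*255,cv2.RETR_CCOMP,cv2.CHAIN_APPROX_NONE)
    for c in cs:
        if len(c)>20 and abs(c[:,0,0].mean()-279)<8 and abs(c[:,0,1].mean()-211)<8: print(th,cv2.fitEllipse(c))
cv2.imwrite('pics/o_w2z.png',cv2.resize(im[180:240,240:320],None,fx=7,fy=7,interpolation=cv2.INTER_CUBIC))
p=np.load('p.npy'); bot.line_to([*p,120],150); lg('up')
t=[477.2,84.25-0.5]
bot.line_to([*t,120],200); settle(.3); lg('over')
bot.line_to([*t,62],150); settle(.2); lg('62')
snap('wrist','p_w')
```

```text
170 ((279.0281677246094, 211.75015258789062), (31.90387535095215, 33.62116622924805), 86.77240753173828)
170 ((279.12786865234375, 211.90431213378906), (19.058534622192383, 19.9832820892334), 90.2358169555664)
190 ((278.9374084472656, 211.67515563964844), (31.204912185668945, 33.13829040527344), 85.40607452392578)
190 ((279.0083312988281, 211.8783416748047), (19.93582534790039, 20.297597885131836), 94.63834381103516)
205 ((278.88226318359375, 211.91860961914062), (30.663694381713867, 32.3358154296875), 85.46051788330078)
205 ((279.1988525390625, 212.17669677734375), (20.419536590576172, 20.90268325805664), 98.29627990722656)
up t61.01 [580.661 191.85  119.028] F [ 0.574 -0.811 -0.738] w29.20
over t62.21 [477.499  84.132 119.71 ] F [-0.365  0.851 -0.951] w28.81
62 t62.94 [477.912  84.164  63.025] F [ 0.181 -0.122 -0.662] w28.74
```

View pics/p_w.png

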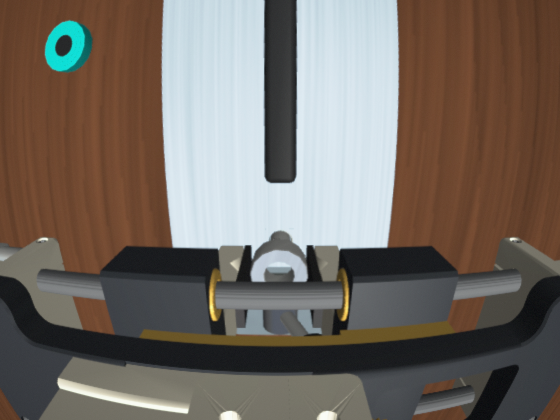

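View pics/o_w2z.png

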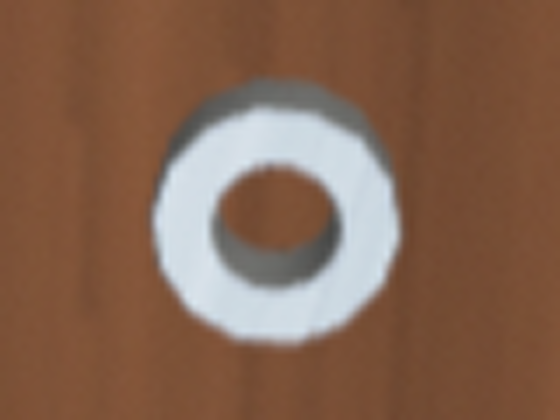

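```bash
cat >> h.py <<'E'
def descend(t,zs,v=40,lim=6,lat=6):
    for z in zs:
        bot.line_to([*t,z],v); settle(0.1); s=lg(str(z)); F=s['contact_force']
        if F[2]>lim or np.linalg.norm(F[:2])>lat: return z,F
    return None
E
python3 - <<'E'
from h import *
t=[477.2,83.5]
print(descend(t,[57,54,52,50,48,46,43,40,38,37,36.3]))
E
```

```text
57 t63.37 [477.144  83.462  56.958] F [-0.145  0.908 -0.396] w29.17
54 t63.72 [477.174  83.51   53.923] F [-0.459  0.04  -0.114] w28.76
52 t64.07 [477.185  83.495  51.979] F [ 0.88   0.058 -0.134] w28.66
50 t64.42 [477.171  83.492  49.952] F [0.002 0.636 0.144] w28.72
48 t64.77 [477.164  83.469  47.954] F [ 0.138  0.58  -0.95 ] w28.70
46 t65.12 [477.195  83.484  45.973] F [ 0.855 -0.613 -0.076] w28.36
43 t65.47 [477.21   83.502  42.956] F [ 0.448 -0.678 -0.421] w28.65
40 t65.82 [477.179  83.472  39.943] F [ 0.863  0.15  -0.629] w28.70
38 t66.17 [477.211  83.496  37.985] F [-0.119  0.418 -0.721] w28.63
37 t66.52 [477.217  83.502  37.011] F [ 0.17  -0.927 -0.29 ] w28.78
36.3 t66.87 [477.33   83.524  36.569] F [-1.996  0.713  5.328] w28.73
None
```

```bash
sed -i "s/g.move_gripper(grip,F)/g.move_gripper(grip,F)/" h.py
python3 - <<'E'
from h import *
t=[477.2,83.5]
bot.move_gripper(46); lg('rel'); bot.line_to([*t,130],200)
im,_=snap('wrist','q_w'); 
p0=np.array([601,-188.3]); q=down(np.radians(-87.37))
bot.move_ptp([*p0,114],q); settle(.4); im,st=snap('wrist','q_w2'); print(st['t'],st['tcp_pos'])
g=cv2.cvtColor(im,cv2.COLOR_BGR2GRAY)
e=None
for c in cv2.findContours((g>190).astype(np.uint8)*255,cv2.RETR_EXTERNAL,cv2.CHAIN_APPROX_NONE)[0]:
    if len(c)>20:
        f=cv2.fitEllipse(c)
        if abs(f[0][0]-279)<40 and abs(f[0][1]-210)<30 and 25<f[1][1]<42: e=f
print(e)
p=hit('wrist',e[0],16,st); print('at',p); np.save('p.npy',p)
snap('top','q_t')
E
```

```text
rel t67.43 [477.164  83.462  36.202] F [ 0.324 -1.298  0.225] w46.43
69.65 [ 601.137 -187.638  114.297]
((280.09320068359375, 209.060791015625), (32.56724166870117, 34.14462661743164), 83.26297760009766)
at [ 600.473 -187.845]
```

View pics/q_w.png

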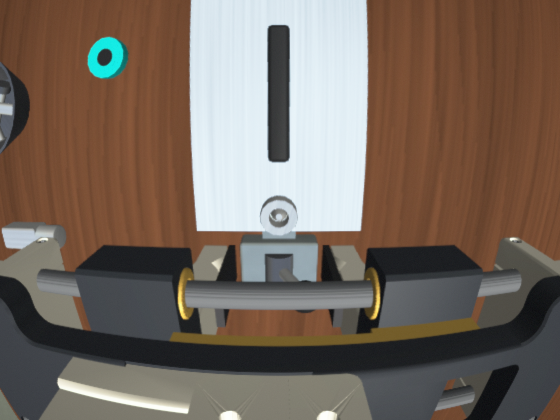

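View pics/q_w2.png

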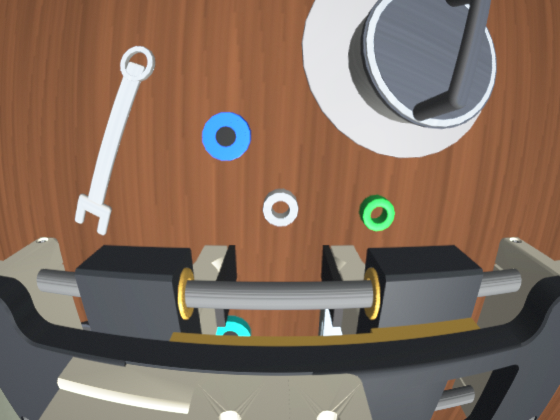

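Run:
```python
from h import *
p=np.load('p.npy')
bot.line_to([*p,30],150); bot.line_to([*p,3.5],60); settle(.2); s=lg('low'); off=p-s['tcp_pos'][:2]; print(off)
bot.move_gripper(20,40); lg('grip')
bot.line_to([*p,120],150); lg('up')
t=np.array([485.69,-100.5-off[1]]); print(t)
bot.line_to([*t,120],200); settle(.2); bot.line_to([*t,62],150); settle(.3); lg('62'); snap('wrist','r_w')
print(descend(t,[57,54,52,50,48,46,43,40,38,37,36.3]))
```

```text
low t71.25 [ 600.74  -187.841    3.809] F [-0.963  0.1   -0.392] w45.86
[-0.267 -0.004]
grip t71.70 [ 600.533 -187.836    3.663] F [-0.219  0.007  2.458] w28.28
up t72.62 [ 599.743 -187.7    118.975] F [-0.188 -0.588 -1.168] w28.06
[ 485.69  -100.496]
62 t74.53 [ 486.184 -100.437   62.772] F [-0.065  0.111 -0.154] w28.08
57 t74.96 [ 485.628 -100.502   56.9  ] F [ 0.297  0.944 -0.371] w28.30
54 t75.31 [ 485.681 -100.508   53.954] F [ 0.116  0.646 -0.895] w28.07
52 t75.66 [ 485.692 -100.489   51.983] F [ 0.267 -0.39  -1.223] w27.84
50 t76.01 [ 485.69  -100.501   49.994] F [0.263 0.91  0.011] w28.65
48 t76.36 [ 485.68  -100.501   47.992] F [ 0.185  0.262 -0.682] w28.21
46 t76.71 [ 485.704 -100.49    45.958] F [ 0.082 -1.744 -0.669] w27.83
43 t77.06 [ 485.637 -100.504   42.928] F [-0.044 -1.032 -0.5  ] w28.49
40 t77.41 [ 485.649 -100.513   39.965] F [ 0.398 -0.017 -1.062] w28.19
38 t77.76 [ 485.687 -100.495   37.996] F [-0.432  0.447 -0.53 ] w28.45
37 t78.11 [ 485.72  -100.484   37.015] F [0.083 0.927 0.265] w28.33
36.3 t78.46 [ 485.803 -100.483   36.56 ] F [-1.939  0.009  5.574] w28.05
None
```

Run:
```python
from h import *
t=np.array([485.69,-100.5])
bot.move_gripper(46); lg('rel'); bot.line_to([*t,150],200)
settle(.2); snap('wrist','s_w')
q=down(np.radians(-87.37))
bot.move_ptp([472,60,200],q); bot.move_gripper(0,20); settle(.2); im,st=snap('wrist','s_w2'); lg()
P=[474.6,141.7]
for r in (55,62,68):
  for a in (-.5,):
    b=np.array([P[0]+r*np.sin(a),P[1]+r*np.sin(a)*.0459,22+r*np.cos(a)]); print(r,b,proj('wrist',b,st),proj('top',b))
snap('top','s_t')
```

```text
rel t79.03 [ 485.655 -100.51    36.224] F [-0.385  0.498 -0.548] w45.88
 t81.87 [472.008  60.027 200.004] F [-0.262 -0.438 -0.406] w0.51
55 [448.232 140.49   70.267] [299.062 278.09 ] [196.355 289.045]
62 [444.876 140.336  76.41 ] [302.816 281.048] [195.768 291.097]
68 [441.999 140.204  81.676] [306.133 283.655] [195.258 292.883]
```

View pics/s_w.png

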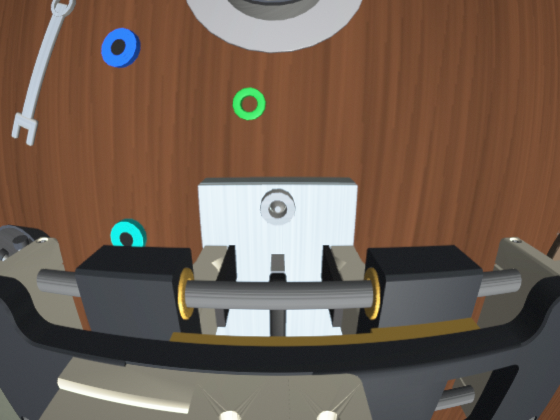

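View pics/s_w2.png

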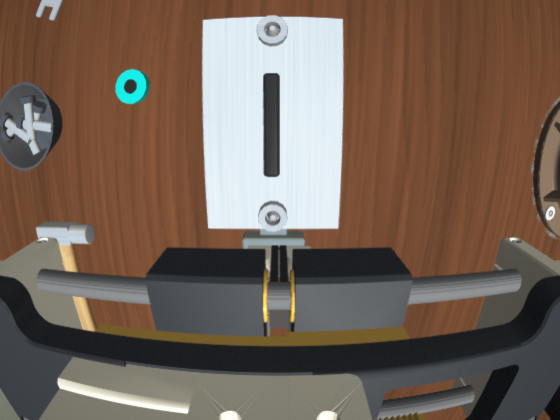

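View pics/s_t.png

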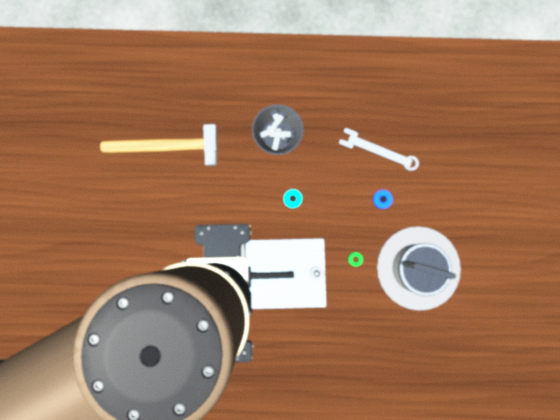

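Run:
```python
from h import *
q=down(np.radians(-87.37)); ex=np.array([.99895,.0459]); P=np.array([474.6,141.7])
f=lambda d:P+d*ex
a=f(-78); print(bot.solve_ik([*a,63],q))
bot.line_to([*a,200],200); bot.line_to([*a,63],150); settle(.3); lg('start')
for d in [-66,-58,-52,-46,-40,-34,-28,-22,-17,-13,-10,-8,-6,-4,-2,0,2,4]:
    bot.line_to([*f(d),63],60); s=lg(str(d))
    if s['contact_force'][0]<-10: break
```

```text
[ 0.809  0.125 -0.746  0.    -0.7   -0.763]
start t83.97 [396.891 138.375  63.486] F [-0.012  0.297  0.109] w0.01
-66 t84.33 [409.069 138.694  62.883] F [-0.045  1.035  0.917] w0.54
-58 t84.61 [416.984 139.056  62.911] F [-1.093  0.018 -0.463] w0.20
-52 t84.86 [422.97  139.372  62.97 ] F [-0.74   0.742 -0.495] w0.53
-46 t85.11 [428.934 139.629  62.958] F [ 1.314  0.092 -0.617] w0.64
-40 t85.36 [435.    139.976  62.98 ] F [-0.402 -1.004  0.063] w0.58
-34 t85.61 [441.039 140.271  62.986] F [-0.279  0.688 -0.513] w0.56
-28 t85.86 [447.067 140.545  62.99 ] F [ 0.526 -0.171  0.011] w0.60
-22 t86.11 [453.077 140.802  62.978] F [-0.269 -0.322  0.235] w0.64
-17 t86.36 [457.975 141.016  62.978] F [0.794 0.734 0.187] w0.60
-13 t86.61 [461.909 141.189  63.002] F [ 0.643 -1.14  -0.63 ] w0.63
-10 t86.86 [464.809 141.29   62.993] F [-0.285 -0.508 -0.968] w0.12
-8 t87.11 [466.657 141.297  62.956] F [-1.063  0.214 -0.083] w0.58
-6 t87.36 [468.662 141.377  62.952] F [ 0.096  0.634 -0.147] w0.47
-4 t87.61 [470.73  141.499  62.965] F [-0.477 -0.713 -1.393] w0.80
-2 t87.86 [472.211 141.434  62.847] F [-2.629  1.184  0.126] w0.40
0 t88.11 [472.614 141.224  62.677] F [-11.735   2.966   6.389] w0.43
```

Run:
```python
from h import *
ex=np.array([.99895,.0459]); P=np.array([474.6,141.7]); f=lambda d:P+d*ex
bot.line_to([*f(-30),63],100); bot.line_to([*f(-30),160],200); lg()
q=down(np.radians(-87.37))
bot.move_ptp([480,215,240],q); settle(.3); im,st=snap('wrist','u_w')
for a in (-.5,.3,.5):
    b=np.array([P[0]+55*np.sin(a),P[1]+55*np.sin(a)*.0459,22+55*np.cos(a)]); print(a,proj('wrist',b,st),proj('top',b),proj('scene',b))
bot.move_joints([1.411,0.359,0.012,0,-1.224,-0.288]); settle(.2)
snap('top','u_t'); snap('scene','u_s'); lg()
im=cv2.imread('pics/u_t.png'); cv2.imwrite('pics/u_tz.png',cv2.resize(im[210:325,180:470],None,fx=2.7,fy=2.7,interpolation=cv2.INTER_CUBIC))
im=cv2.imread('pics/u_s.png'); cv2.imwrite('pics/u_sz.png',cv2.resize(im[120:260,150:350],None,fx=4,fy=4,interpolation=cv2.INTER_CUBIC))
```

```text
t89.19 [444.958 140.399 160.123] F [-0.195 -0.288 -0.103] w0.47
-0.5 [313.862 119.24 ] [196.355 289.045] [340.254 176.032]
0.3 [270.841 118.971] [195.813 267.574] [335.479 186.731]
0.5 [260.735 118.98 ] [196.196 262.362] [334.057 190.462]
 t91.97 [292.991 608.021 226.603] F [-0.671 -0.039 -0.727] w0.44
```

View pics/u_w.png

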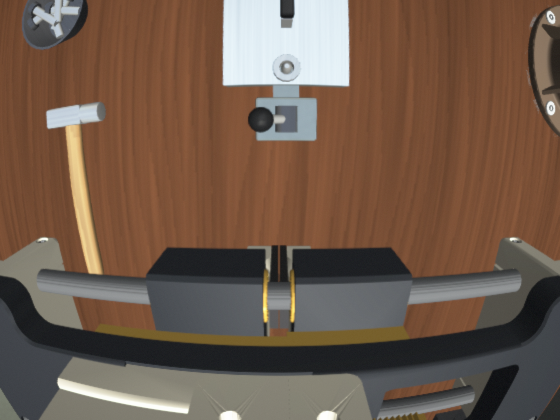

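View pics/u_tz.png

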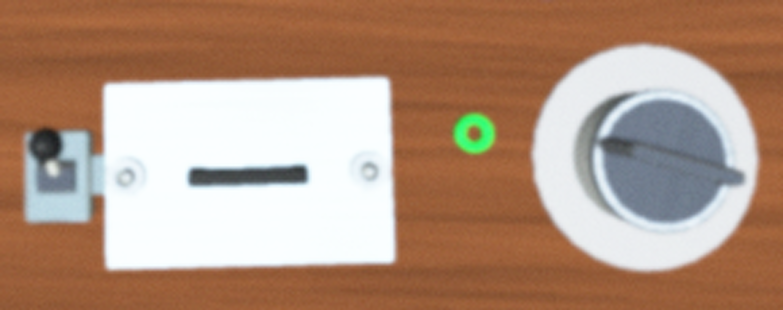

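View pics/u_sz.png

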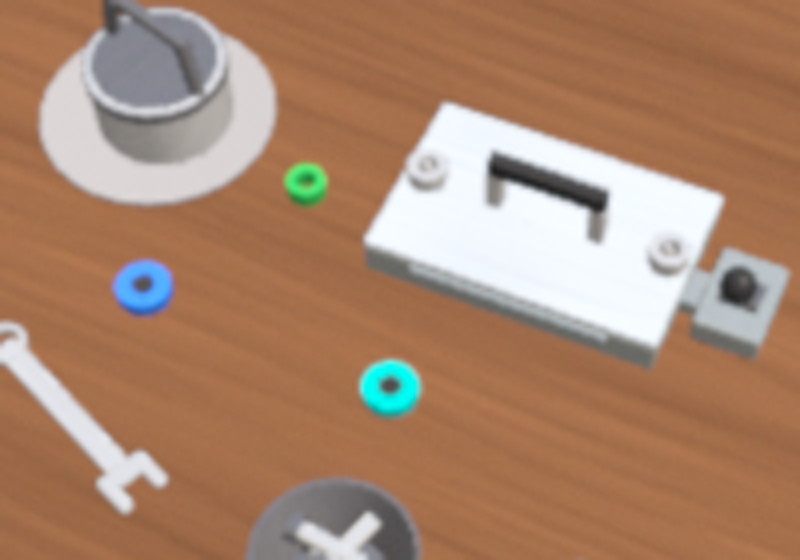

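Run:
```python
from h import *
print('canister-mat',hit('top',(425.6,269.3),65)-hit('top',(418.5,268),5))
bot.close_job()
```

```text
canister-mat [0.518 6.908]
the job is handed in; nothing more can be done
```

I finished all five steps in order and handed the job in at about 92 s of the 208 s. The hand-in reports no verdict, so what follows is from my own last checks.

- **Canister:** it stands upright on the mat, about 7 mm off the mat's centre (limit 42 mm).
- **Bearings:** there were three on the bench. They went into nests 2, 3 and 1, and the wrist pictures showed each one sitting flat and concentric in its nest. I judged depth only by eye, and the size comparison I tried on the third bearing was not usable.
- **Cover:** it slid over both pins without resistance and met the shoulders at the expected height, with the finger force back to about zero after release.
- **Collars:** both went down their pins freely to within about 0.5 mm of the expected height, pressed on the cover with about 5 N, and were let go.
- **Feed lever:** I pushed it until the force rose at the stop. The ball then lay at (261,119) in the wrist picture, where full throw (1.0 rad) would put it.

The spanner, hammer, bowl and coloured look-alikes were left alone. I saw no item knocked aside and no slackening of the grip. The arm ended clear of everything.

The one disagreement was a steady offset of about 2.5 mm between the top camera and the wrist camera. I used the wrist camera for every fit.

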